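# Level and pin the tilting bed of a craft-bench jig

## Task

The plywood bed of the tilting jig stands tipped up. Press its raised edge down until the bed is level against its stop, then take the locking pin out of the wooden tool rack and put it down into the hole of the guide block, fully home, so that it locks the bed. Let go of the pin and leave it there.

Things in the scene. Friction and masses are not known exactly. Their poses are not given: they have to be found in the camera images.
- bed (a joint): Tilt of the 200 (x) x 150 (y) x 12 mm plywood bed, rad: 0 = level, a hard stop; positive (to 0.95) = its robot-side edge (-x of guide_mouth) is raised. Turns on a level shaft along guide_mouth's y, 115 mm above the table, at mid-length and mid-thickness. Stiff: stays where left; 7 to 12 N down at bed_press_point turns it. Low fence on the other edge.
- bed_press_point (a point): Point on the bed's top face, on its middle line, 60 mm from the shaft towards the raised edge, 40 mm from that edge; press here with closed fingertips. Moves with the bed. Bed level: 121 mm above the table, at (-60, -125, -79) mm in the guide_mouth frame. Upright cheeks stand 88 mm to either side along y; the guide-side one rises as high as guide_mouth.
- guide_mouth (a point): Centre of the hole's mouth atop the fixed aluminium guide block (44 x 44 x 28 mm) over the notched wheel at the shaft's end; 200 mm above the table. z up, x from the bed's raised to its lower edge, y along the shaft. Vertical through hole, 16 mm, 4 mm chamfer. Bed level: the wheel's one notch lies below and the pin drops home; if not, the rim stops it 17 mm short.
- pin_knob (a point): Locking pin, all steel, 100-200 g, upright in one of 3 holes of a 62 mm high wooden rack. Point: in its straight ringed knob (22 mm wide, 38 tall), 16 below the top; grasp here. Collar (28 mm) underside 28 below it, then 12 mm shank, tapered tip 80 below it. Home: point 28 above guide_mouth. 85 mm beside it: a slender dark punch, an awl with a wooden ball handle, both at most 20 mm taller.

How it is judged:
On the way, in this order (a step that is already met when the one before it is completed fails the run):
1. the bed is pressed level (within 10 degrees of its stop) (value of joint bed below 0.175 rad), for 0.2 s.
2. the locking pin is fully home in the guide block with the bed level (value of joint bed below 0.175 rad and horizontal distance between pin_knob and guide_mouth below 0.01 m and z of pin_knob in the frame of guide_mouth below 0.036 m and angle between pin_knob's own z axis and vertical below 0.175 rad), for 0.2 s.
At the end, for the whole second after the job is handed in: The bed is level within 10 degrees (0.175 rad) and still; the locking pin stands in the guide hole, its knob within 10 mm of the hole's axis, less than 10 degrees out of upright, its collar within 8 mm of the block's top; the pin is released (all of step 2 and velocity of joint bed between -0.05 and 0.05 rad/s); the robot touches nothing.
It also fails if it takes over 51 s, if anything falls off the work surface, if the arm or the gripper's body presses on something with over 40 N, if the wrist force passes 120 N, or if a joint passes its speed limit or range.

## Robot

A 7-joint arm with a two-finger parallel gripper is mounted at the origin on the work surface. World frame = base frame: x ahead of the robot, y to its left, z up, the work surface at z = 0. Lengths are in m, angles in rad, forces in N, time in s.
With the tool pointing down it reaches from about 0.425 to 0.95 m from the base axis. Payload 4.7 kg.
Tool frame: the origin (TCP) lies at the very end of the fingers, on their centre line; the grasp point (between the pads) lies bot.pinch_z behind it (bot.pinch_z is the distance from the TCP to the grasp point, in m); z points along the fingers, x is the direction in which the jaws open and shut, and the axes are right-handed (so a half turn about z gives the same grasp; the last joint's range is limited). The gripper opens to 85 mm and grips with 20 to 120 N. Pads are 22 mm wide; open, the fingers measure 114 mm over their backs; the gripper's body (76 mm by 85 mm) begins 54 mm behind the grasp point. The pads swing forward as they close: fully open they stand 13 mm farther back than shut.
Start: joints at [1.101, 0.469, -0.049, 1.532, 0.024, 1.141, -0.082], TCP at [0.288, -0.61, 0.231] pointing down, gripper open.
Joint ranges: [-2.59, 2.59], [-0.33, 1.99], [-1.39, 1.29], [0.1, 2.45], [-1.04, 4.18], [0.21, 1.99], [-2.66, 2.66]. Speed limits (rad/s): [2.57, 2.57, 3.14, 3.14, 3.14, 3.14, 3.14].

## Interface

Orientations are given as a unit quaternion [w, x, y, z].
In Python, from workcell import bot gives the robot as it stands.
- The arm moves only by the shell command python3 -m jog 'ROWS' [FORCE]. ROWS is text: rows parted by semicolons, each of 7 numbers parted by spaces: the shift along the world's x, y, z in mm, then the turn, a rotation vector about the world's x, y, z in degrees, then the finger opening in mm, from 0 to 85.4. A call has 1 to 5 rows; each row shifts and turns the commanded pose from where the row before left it; what a row does not reach is not made up. A row lasts 1/10 s, in which the tool goes at most 50 mm and 8.59 degrees, less where a joint would pass 70% of its speed; a pose out of reach is approached as far as the arm can. A call with a gripper value outside its range is refused whole. The fingers move at their own pace and stop on an object; FORCE is the grip in N (left out, the last holds). Time passes only in rows, so rows that do not move let the fingers close. It gives the time, the measured TCP pose, the force and the opening at its end, in the units of the state.
- bot.get_obs(): the state, without advancing time (a new reading comes with each control period).
- bot.get_image(name): name is "side" or "top"; returns the picture (480x640x3 uint8, red, green, blue); there is no depth.
- bot.get_calibration(name): a dict with "camera_matrix" (3x3 intrinsics, pixels), "extrinsics" (4x4, takes a point from camera to world coordinates). Camera axes: x right, y down, z forward; pixel columns grow to the right and rows downward; lengths in m; the calibration is good to about 2 mm. A picture is of the moment at which its call begins. get_calibration takes no time and is no camera call.
- bot.sign_off(): hands the job in, once; it reports no verdict.
Trained networks look in the newest picture that a camera, given by its name, has taken for a name from the list of things; names that differ only in an ending like _2 or _b are one class to them, and where a whole thing is asked for, a point or a joint stands for the part that bears it (a point fixed in the world has none). Each returns a list of dicts, best first, with "p" (0 to 1); they miss things now and then, are a little off and sometimes report something else, mostly with a low value. They report only what shows in the picture. A call takes as long as a camera call.
- bot.recognise(label, camera): "extent" ([centre column, centre row, width, height] in pixels, round what is visible of it).
- bot.regions_of(label, camera): "pixels" (480x640 bool, what is visible of it) and "extent" ([centre column, centre row, width, height] in pixels, round what is visible of it).
- bot.tip_of(label, camera): "at" ([column, row] in pixels: a listed point, or the origin of a listed thing).
The state is a dict: "time": time; "joint_pos": joint angles; "joint_vel": joint speeds; "joint_torque": joint torques, N m; "tcp_pos": TCP position; "ee_rot": TCP orientation; "force": force on the tool from outside, world axes, zero at the start; "ft_torque": the same for the moment, N m; "finger_gap": finger opening in m.
Only numpy, scipy, OpenCV 4.12 (cv2) and the standard library are available. Lean on these libraries where they do the work, as an engineer would, in place of code of your own. Each camera call takes 0.05 s, during which the arm holds its last target. There are 200 camera calls.

## Working session

There is one attempt and no reset: what is moved stays moved. The work goes in short steps, Python scripts to look and compute and a shell command to move; the robot and the scene stay as the last step left them, time stands still between calls to the robot, and variables do not carry over. Pictures are saved under pics/ and viewed, on a budget of 10 in all, crops included, one or two more only if the job needs it, and the job is handed in when it is done.

```bash
mkdir -p pics; ls; cat > h.py <<'E'
import numpy as np, cv2
from workcell import bot
def P(n):
    c=bot.get_calibration(n); K=np.array(c["camera_matrix"]); T=np.array(c["extrinsics"])
    return K,T
def ray(n,uv):
    K,T=P(n); d=T[:3,:3]@np.linalg.solve(K,[uv[0],uv[1],1]); return T[:3,3],d/np.linalg.norm(d)
def tri(a,b):
    (o1,d1),(o2,d2)=ray("side",a),ray("top",b)
    s=np.linalg.lstsq(np.c_[d1,-d2],o2-o1,rcond=None)[0]
    p,q=o1+s[0]*d1,o2+s[1]*d2
    return (p+q)/2,np.linalg.norm(p-q)
def atz(n,uv,z):
    o,d=ray(n,uv); return o+d*(z-o[2])/d[2]
def px(n,p):
    K,T=P(n); q=K@(T[:3,:3].T@(np.array(p)-T[:3,3])); return q[:2]/q[2]
def snap(n,f=None):
    im=bot.get_image(n)
    if f: cv2.imwrite("pics/"+f,im[...,::-1])
    return im
E
python3 - <<'E'
from h import *
print(bot.pinch_z, bot.get_obs()["time"])
a=snap("side");b=snap("top")
for n in("side","top"):
    print(n,P(n)[1].round(3).tolist())
    for l in("bed_press_point","guide_mouth","pin_knob"):
        print(l,[(np.round(r["at"],1).tolist(),round(r["p"],2)) for r in bot.tip_of(l,n)[:4]])
cv2.imwrite("pics/a.png",a[...,::-1]);cv2.imwrite("pics/b.png",b[...,::-1])
E
```

```text
pics
0.0187 0.0
side [[0.96, -0.208, 0.188, 0.378], [-0.28, -0.677, 0.681, -0.582], [-0.014, -0.706, -0.708, 0.81], [0.0, 0.0, 0.0, 1.0]]
bed_press_point [([313.2, 227.8], 0.88)]
guide_mouth [([315.3, 153.8], 0.97)]
pin_knob [([311.2, 431.5], 0.63)]
top [[-0.015, -0.998, 0.068, 0.481], [-1.0, 0.016, 0.005, -0.004], [-0.006, -0.067, -0.998, 1.151], [0.0, 0.0, 0.0, 1.0]]
bed_press_point [([275.2, 227.0], 0.6)]
guide_mouth [([208.6, 204.0], 0.71)]
pin_knob [([424.1, 269.7], 0.44)]
```

View pics/a.png

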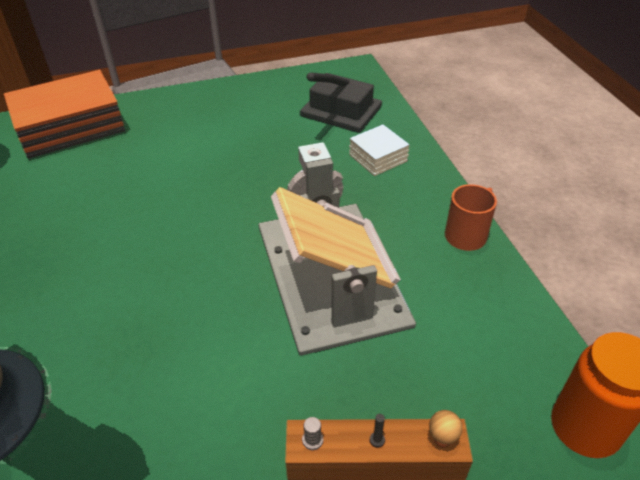

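View pics/b.png

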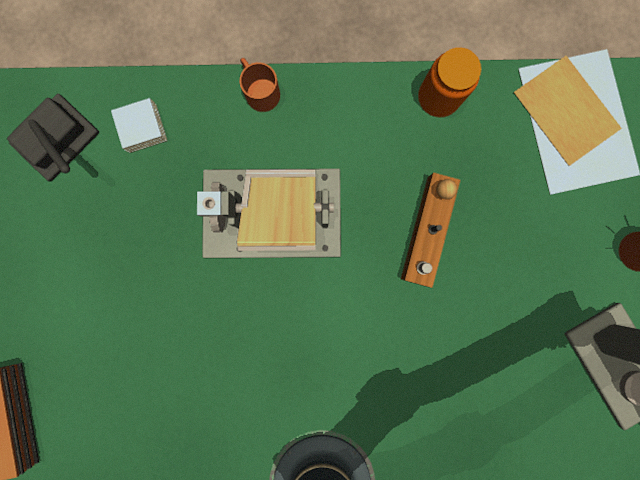

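```bash
python3 - <<'E'
from h import *
for a,b in(((313.2,227.8),(275.2,227)),((315.3,153.8),(208.6,204)),((311.2,431.5),(424.1,269.7))):
    p,e=tri(a,b); print(p.round(4),round(e,4))
o=bot.get_obs();print(o["ee_rot"],o["tcp_pos"])
E
```

```text
[0.5596 0.0834 0.1473] 0.0054
[0.6004 0.2047 0.1971] 0.0034
[ 0.4688 -0.2201  0.088 ] 0.0029
[-5.52380721e-05  8.44583162e-01 -5.35424386e-01 -8.19809605e-05] [ 0.28798615 -0.61042244  0.23118391]
```

The side view shows the bed tipped with its robot-side edge up, the guide hole at about (315,154) and the pin as the leftmost rack item at (312,431). The top view shows the hole at (209,204), the pin at (425,268), and the jig axes roughly parallel to the world axes. The network results match both pictures. Next I'll refine these positions using the known heights.

```bash
python3 - <<'E'
from h import *
for z,a,b in((.2,(315.3,153.8),(208.6,204)),(.090,(311.2,431.5),(424.1,269.7))):
    print(atz("side",a,z).round(4),atz("top",b,z).round(4))
q,w=atz("top",(204,170),.01),atz("top",(340,169),.01); print("yaw",np.degrees(np.arctan2(*(w-q)[[0,1]])))
E
python3 -m jog '24 46 2 0 0 0 0;24 46 2 0 0 0 0;24 46 2 0 0 0 0;24 46 2 0 0 0 0;24 46 2 0 0 0 0' 40
python3 -m jog '16 46 0 0 0 0 0;16 46 0 0 0 0 0;16 46 0 0 0 0 0;16 46 0 0 0 0 0;16 46 0 0 0 0 0'
python3 -m jog '11 46 0 0 0 0 0;11 46 0 0 0 0 0;11 46 0 0 0 0 0;11 46 0 0 0 0 0;11 46 0 0 0 0 0'
python3 -m jog '0 0 0 0 0 0 0'
```

```text
[0.601  0.2007 0.2   ] [0.5983 0.2044 0.2   ]
[ 0.47   -0.2214  0.09  ] [ 0.4674 -0.2194  0.09  ]
yaw -179.4741471097698
time: 0.9
tcp_pos: [0.4043, -0.3872, 0.2413]
ee_rot: [0.0, 0.845, -0.535, 0.0]
force: [0.2, -0.2, 0.4]
finger_gap: 0.0124
time: 1.4
tcp_pos: [0.484, -0.1571, 0.2414]
ee_rot: [-0.0, 0.845, -0.535, 0.001]
force: [1.7, 0.1, -0.4]
finger_gap: 0.0003
time: 1.9
tcp_pos: [0.5389, 0.0727, 0.2413]
ee_rot: [-0.0, 0.845, -0.536, 0.0]
force: [0.8, -0.1, -0.2]
finger_gap: -0.0
time: 2.0
tcp_pos: [0.5389, 0.0795, 0.2416]
ee_rot: [-0.003, 0.848, -0.53, -0.001]
force: [-1.1, 0.1, 0.8]
finger_gap: -0.0002
```

```bash
python3 -m jog '0 0 -30 0 0 0 0;0 0 -30 0 0 0 0;0 0 -8 0 0 0 0;0 0 -8 0 0 0 0;0 0 -8 0 0 0 0'
python3 -m jog '0 0 -6 0 0 0 0;0 0 -6 0 0 0 0;0 0 -6 0 0 0 0;0 0 -6 0 0 0 0;0 0 -6 0 0 0 0'
python3 -m jog '0 0 -3 0 0 0 0;0 0 -2 0 0 0 0;0 0 0 0 0 0 0'
```

```text
time: 2.5
tcp_pos: [0.5404, 0.0712, 0.1589]
ee_rot: [-0.001, 0.844, -0.536, 0.002]
force: [-0.3, 0.2, 7.6]
finger_gap: 0.0001
time: 3.0
tcp_pos: [0.5389, 0.0712, 0.1289]
ee_rot: [-0.0, 0.844, -0.536, 0.0]
force: [-5.1, 1.1, 7.4]
finger_gap: -0.0001
time: 3.3
tcp_pos: [0.5383, 0.0711, 0.1232]
ee_rot: [0.0, 0.845, -0.535, -0.0]
force: [-1.6, 0.3, 2.6]
finger_gap: 0.0
```

```bash
python3 -m jog '0 0 -2 0 0 0 0;0 0 0 0 0 0 0'
python3 -m jog '0 0 -2 0 0 0 0;0 0 0 0 0 0 0'; python3 -m jog '0 0 0 0 0 0 0;0 0 0 0 0 0 0'
```

```text
time: 3.5
tcp_pos: [0.5383, 0.0711, 0.1211]
ee_rot: [0.0, 0.845, -0.535, -0.0]
force: [-3.6, 1.4, 5.0]
finger_gap: -0.0001
time: 3.7
tcp_pos: [0.5384, 0.0711, 0.121]
ee_rot: [0.001, 0.845, -0.536, 0.0]
force: [-8.5, -0.3, 18.3]
finger_gap: 0.0004
time: 3.9
tcp_pos: [0.5384, 0.0711, 0.121]
ee_rot: [0.0, 0.845, -0.536, 0.0]
force: [-7.9, 0.5, 18.8]
finger_gap: 0.0001
```

```bash
python3 -m jog '0 0 40 0 0 0 0;0 0 40 0 0 0 0;0 -20 20 0 0 0 0;-10 -42 0 0 0 0 0;-10 -42 0 0 0 0 60'
python3 -m jog '-10 -42 0 0 0 0 60;-10 -42 0 0 0 0 60;-10 -42 0 0 0 0 60;-10 -42 0 0 0 0 60;-10 -19 0 0 0 0 60'
python3 -m jog '0 0 0 0 0 0 60;0 0 0 0 0 0 60'
python3 - <<'E'
from h import *
a=snap("side","c.png");b=snap("top","d.png")
for n in("side","top"):
    for l in("bed_press_point","guide_mouth","pin_knob"):
        z={"b":.121,"g":.2,"p":.09}[l[0]]
        print(n,l,[(np.round(r["at"],1).tolist(),round(r["p"],2),atz(n,r["at"],z).round(4)) for r in bot.tip_of(l,n)[:2]])
E
```

```text
time: 4.4
tcp_pos: [0.5194, -0.034, 0.2198]
ee_rot: [-0.001, 0.845, -0.535, 0.002]
force: [0.8, -0.1, -0.4]
finger_gap: 0.0136
time: 4.9
tcp_pos: [0.4675, -0.2252, 0.2187]
ee_rot: [0.001, 0.843, -0.538, 0.001]
force: [-0.2, 1.3, -0.0]
finger_gap: 0.0601
time: 5.1
tcp_pos: [0.4688, -0.2202, 0.2185]
ee_rot: [-0.0, 0.844, -0.536, 0.001]
force: [0.0, 0.1, 0.6]
finger_gap: 0.0604
side bed_press_point []
side guide_mouth []
side pin_knob [([311.7, 430.5], 0.61, array([ 0.471 , -0.2202,  0.09  ]))]
top bed_press_point [([277.6, 235.0], 0.91, array([0.5425, 0.0816, 0.121 ]))]
top guide_mouth []
top pin_knob [([423.6, 268.3], 0.44, array([ 0.4703, -0.2184,  0.09  ]))]
```

View pics/c.png

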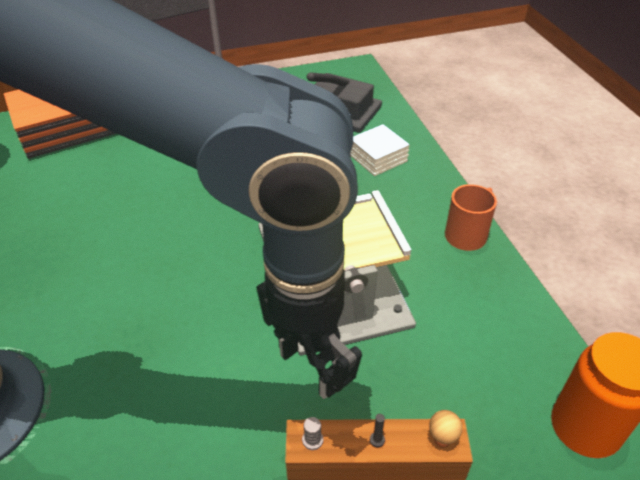

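The side view shows the bed level and the pin at (312,432), below the open gripper. I'll descend and grip it.

```bash
python3 -m jog '1 0 -40 0 0 0 60;0 0 -40 0 0 0 60;0 0 -30 0 0 0 60;0 0 -20 0 0 0 60;0 0 -10 0 0 0 60'
python3 -m jog '0 0 -6 0 0 0 60;0 0 0 0 0 0 60'
python3 -m jog '0 0 0 0 0 0 0;0 0 0 0 0 0 0;0 0 0 0 0 0 0;0 0 0 0 0 0 0;0 0 0 0 0 0 0' 50
```

```text
time: 6.0
tcp_pos: [0.4686, -0.2193, 0.076]
ee_rot: [0.0, 0.845, -0.535, -0.002]
force: [-0.1, -0.3, 0.0]
finger_gap: 0.0606
time: 6.2
tcp_pos: [0.4698, -0.2199, 0.0719]
ee_rot: [0.0, 0.845, -0.535, -0.0]
force: [0.6, -0.2, -0.7]
finger_gap: 0.06
time: 6.7
tcp_pos: [0.4703, -0.2204, 0.073]
ee_rot: [-0.0, 0.845, -0.535, 0.001]
force: [-0.6, 0.1, 7.0]
finger_gap: 0.0206
```

```bash
python3 -m jog '0 0 10 0 0 0 0;0 0 20 0 0 0 0;0 0 25 0 0 0 0;0 0 30 0 0 0 0;0 0 40 0 0 0 0'
python3 -m jog '0 0 40 0 0 0 0;0 0 40 0 0 0 0;0 0 20 0 0 0 0;0 0 0 0 0 0 0;0 0 0 0 0 0 0'
python3 - <<'E'
from h import *
a=snap("side","e.png");b=snap("top","f.png"); o=bot.get_obs(); t=np.array(o["tcp_pos"]); g=t+[0,0,bot.pinch_z]
print(t,o["finger_gap"],o["force"],px("side",g),px("side",g-[0,0,.08]),px("top",g))
for n in("side","top"):
    for l in("guide_mouth","pin_knob"):
        print(n,l,[(np.round(r["at"],1).tolist(),round(r["p"],2)) for r in bot.tip_of(l,n)[:2]])
u,v=px("side",g-[0,0,.03]).astype(int); c=a[v-75:v+75,u-100:u+100,::-1]
cv2.imwrite("pics/e2.png",cv2.resize(c,None,fx=4,fy=4,interpolation=cv2.INTER_CUBIC)); print(u-100,v-75)
E
```

```text
time: 7.2
tcp_pos: [0.468, -0.2194, 0.1971]
ee_rot: [0.0, 0.845, -0.535, -0.002]
force: [1.0, -0.1, -2.0]
finger_gap: 0.0206
time: 7.7
tcp_pos: [0.4689, -0.2197, 0.2964]
ee_rot: [0.0, 0.845, -0.535, -0.0]
force: [-0.8, -0.6, -1.5]
finger_gap: 0.0206
[ 0.46839946 -0.21957981  0.29510913] 0.020524649892949706 [ 0.22788386 -0.02800069 -1.95155682] [305.64744782 324.96476164] [307.28884041 368.43893893] [452.07459085 270.46852652]
side guide_mouth []
side pin_knob []
top guide_mouth []
top pin_knob [([449.8, 271.1], 0.36)]
206 267
```

View pics/e2.png

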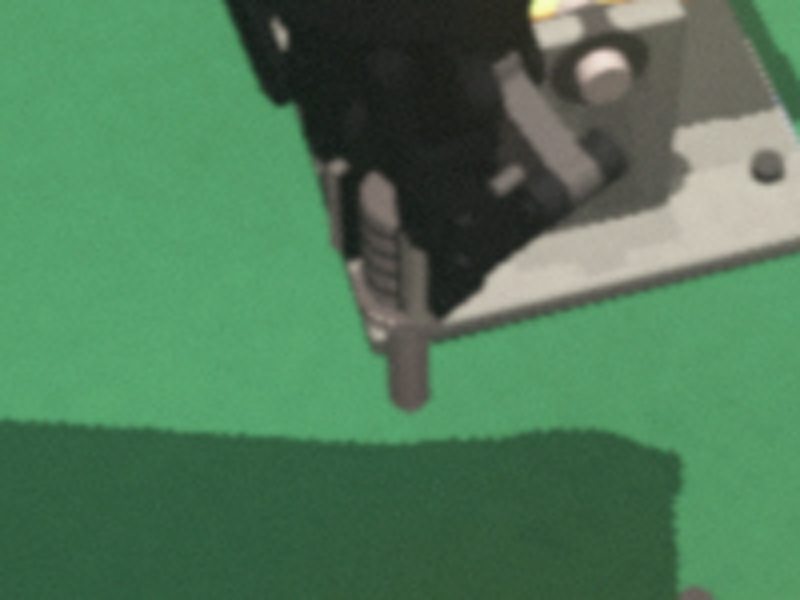

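The crop shows the pin upright in the jaws, with its tip at about (308,369). The predicted tip is (307,368), so the grasp is centred. I'll carry it over the guide.

```bash
python3 -m jog '13 40 0 0 0 0 0;13 40 0 0 0 0 0;13 40 0 0 0 0 0;13 40 0 0 0 0 0;13 40 0 0 0 0 0'
python3 -m jog '13 40 0 0 0 0 0;13 40 0 0 0 0 0;13 40 0 0 0 0 0;13 40 0 0 0 0 0;13 40 0 0 0 0 0'
python3 -m jog '1 22 0 0 0 0 0;0 0 0 0 0 0 0;0 0 0 0 0 0 0'
python3 - <<'E'
from h import *
a=snap("side","g.png");b=snap("top","i.png"); o=bot.get_obs(); t=np.array(o["tcp_pos"]); g=t+[0,0,bot.pinch_z]
print(t,o["finger_gap"],o["force"],px("side",g-[0,0,.08]),px("side",[.6,.2026,.2]))
for n in("side","top"):
    for l in("guide_mouth","pin_knob"):
        print(n,l,[(np.round(r["at"],1).tolist(),round(r["p"],2)) for r in bot.tip_of(l,n)[:2]])
u,v=px("side",[.6,.2026,.22]).astype(int); c=a[v-60:v+60,u-80:u+80,::-1]
c0=cv2.imread("pics/a.png")[v-60:v+60,u-80:u+80]
cv2.imwrite("pics/g2.png",cv2.resize(np.hstack([c,c0]),None,fx=2.5,fy=2.5,interpolation=cv2.INTER_CUBIC)); print(u-80,v-60)
E
```

```text
time: 8.5
tcp_pos: [0.5347, -0.0185, 0.2965]
ee_rot: [0.0, 0.845, -0.536, -0.0]
force: [-0.1, 0.2, -1.8]
finger_gap: 0.0208
time: 9.0
tcp_pos: [0.5999, 0.1814, 0.2962]
ee_rot: [0.0, 0.845, -0.536, -0.0]
force: [0.2, -1.3, -1.4]
finger_gap: 0.0207
time: 9.3
tcp_pos: [0.6004, 0.202, 0.296]
ee_rot: [0.001, 0.845, -0.535, -0.0]
force: [-0.6, 0.0, -1.5]
finger_gap: 0.0207
[0.60085055 0.2001721  0.29647694] 0.020552675583930122 [ 0.46685673  0.07371707 -0.96029476] [315.06536086 136.5906936 ] [314.41851062 153.26185567]
side guide_mouth [([314.1, 153.1], 0.74), ([300.9, 243.4], 0.73)]
side pin_knob [([311.5, 93.1], 0.95)]
top guide_mouth [([203.9, 202.0], 0.82)]
top pin_knob [([193.3, 195.2], 0.4)]
234 83
```

View pics/g2.png

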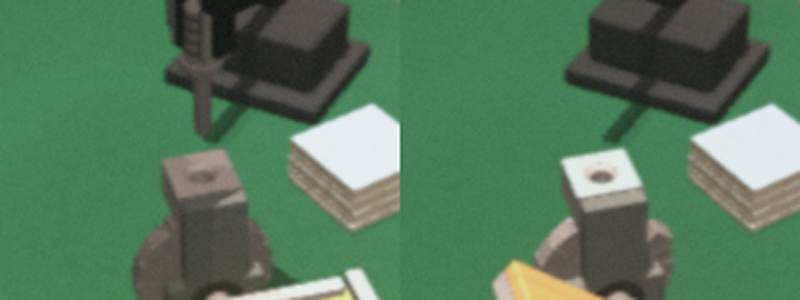

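The left crop (now) shows the pin tip at about (316,138), directly over the hole at (316,153), so the lateral alignment is within 1–2 mm. I'll lower it in stages and watch the force.

```bash
python3 -m jog '0 1 -15 0 0 0 0;0 0 -12 0 0 0 0;0 0 -5 0 0 0 0;0 0 -5 0 0 0 0;0 0 0 0 0 0 0'
python3 -m jog '0 0 -4 0 0 0 0;0 0 -4 0 0 0 0;0 0 0 0 0 0 0'
```

```text
time: 10.1
tcp_pos: [0.6002, 0.2028, 0.2589]
ee_rot: [0.001, 0.845, -0.535, -0.001]
force: [0.4, 1.0, -1.0]
finger_gap: 0.0207
time: 10.4
tcp_pos: [0.6003, 0.203, 0.2514]
ee_rot: [0.0, 0.845, -0.535, -0.0]
force: [0.1, -0.3, -1.8]
finger_gap: 0.0205
```

Tip is about 10 mm into the hole with no contact force. I'll keep lowering.

```bash
python3 -m jog '0 0 -5 0 0 0 0;0 0 -5 0 0 0 0;0 0 -5 0 0 0 0;0 0 0 0 0 0 0'
python3 -m jog '0 0 -4 0 0 0 0;0 0 -4 0 0 0 0;0 0 0 0 0 0 0'
python3 -m jog '0 0 -4 0 0 0 0;0 0 -3 0 0 0 0;0 0 0 0 0 0 0'
```

```text
time: 10.8
tcp_pos: [0.6002, 0.2029, 0.2359]
ee_rot: [0.001, 0.845, -0.535, -0.001]
force: [-0.0, 0.2, -2.1]
finger_gap: 0.021
time: 11.1
tcp_pos: [0.6003, 0.2029, 0.2282]
ee_rot: [0.0, 0.845, -0.535, -0.0]
force: [-0.1, 1.0, -2.2]
finger_gap: 0.0201
time: 11.4
tcp_pos: [0.6003, 0.203, 0.2214]
ee_rot: [0.0, 0.845, -0.535, -0.0]
force: [0.6, 0.4, -2.4]
finger_gap: 0.0207
```

```bash
python3 -m jog '0 0 -3 0 0 0 0;0 0 -3 0 0 0 0;0 0 0 0 0 0 0'
python3 -m jog '0 0 -2 0 0 0 0;0 0 0 0 0 0 0'; python3 -m jog '0 0 -2 0 0 0 0;0 0 0 0 0 0 0'
```

```text
time: 11.7
tcp_pos: [0.6004, 0.203, 0.2154]
ee_rot: [0.0, 0.845, -0.535, -0.0]
force: [-1.1, 0.4, -2.3]
finger_gap: 0.0208
time: 11.9
tcp_pos: [0.6005, 0.2031, 0.2137]
ee_rot: [0.0, 0.845, -0.535, -0.0]
force: [-0.8, 0.9, -1.6]
finger_gap: 0.0205
time: 12.1
tcp_pos: [0.6006, 0.2031, 0.2118]
ee_rot: [-0.0, 0.845, -0.535, -0.0]
force: [-0.8, 1.7, -1.2]
finger_gap: 0.0209
```

```bash
python3 -m jog '0 0 -1 0 0 0 0;0 0 0 0 0 0 0'
python3 -m jog '0 0 -1 0 0 0 0;0 0 0 0 0 0 0'
```

```text
time: 12.3
tcp_pos: [0.6006, 0.2031, 0.2111]
ee_rot: [-0.0, 0.845, -0.535, 0.0]
force: [-0.8, 1.4, -0.4]
finger_gap: 0.0207
time: 12.5
tcp_pos: [0.6007, 0.2031, 0.2111]
ee_rot: [-0.0, 0.845, -0.535, 0.0]
force: [-2.5, 0.0, 5.3]
finger_gap: 0.0207
```

The pin is seated: the tool stopped at z = 0.211 with an upward force of 5 N. I'll release it and back off.

```bash
python3 -m jog '0 0 0 0 0 0 60;0 0 0 0 0 0 60;0 0 0 0 0 0 60;0 0 0 0 0 0 60;0 0 0 0 0 0 60'
python3 -m jog '0 0 10 0 0 0 60;0 0 20 0 0 0 60;0 0 30 0 0 0 60;0 0 30 0 0 0 60;0 0 0 0 0 0 60'
python3 -m jog '-20 -40 0 0 0 0 60;-20 -40 0 0 0 0 60;-20 -40 0 0 0 0 60;-20 -40 0 0 0 0 60;-10 -40 0 0 0 0 60'
python3 -m jog '-10 -40 0 0 0 0 60;-10 -40 0 0 0 0 60;-10 -40 0 0 0 0 60;-10 -40 0 0 0 0 60;0 0 0 0 0 0 60'
python3 - <<'E'
from h import *
a=snap("side","k.png");b=snap("top"); r={}
for n in("side","top"):
    for l in("bed_press_point","guide_mouth","pin_knob"):
        q=bot.tip_of(l,n)[:2]; print(n,l,[(np.round(x["at"],1).tolist(),round(x["p"],2)) for x in q])
print("expect home",px("side",[.6,.203,.228]),px("top",[.6,.203,.228]))
cv2.imwrite("pics/k2.png",np.hstack([cv2.resize(a[70:310,200:440],(400,400)),cv2.resize(b[120:280,170:330],(400,400))])[...,::-1])
E
```

```text
time: 13.0
tcp_pos: [0.6007, 0.2029, 0.2098]
ee_rot: [0.0, 0.845, -0.535, 0.0]
force: [0.0, 0.6, -0.2]
finger_gap: 0.0601
time: 13.5
tcp_pos: [0.6027, 0.2045, 0.3059]
ee_rot: [-0.004, 0.845, -0.535, 0.003]
force: [-0.6, 0.2, -0.5]
finger_gap: 0.0601
time: 14.0
tcp_pos: [0.5088, 0.0017, 0.3003]
ee_rot: [0.0, 0.845, -0.535, 0.0]
force: [1.1, 0.0, 0.4]
finger_gap: 0.06
time: 14.5
tcp_pos: [0.4685, -0.1635, 0.2999]
ee_rot: [0.001, 0.842, -0.54, 0.0]
force: [-0.6, 0.8, -0.1]
finger_gap: 0.0599
side bed_press_point [([304.1, 242.9], 0.59)]
side guide_mouth [([312.3, 152.8], 0.76)]
side pin_knob []
top bed_press_point [([278.6, 235.7], 0.71)]
top guide_mouth [([207.7, 203.4], 0.97)]
top pin_knob [([202.7, 200.0], 0.66)]
expect home [314.13536972 139.33801041] [206.01828259 201.26548759]
```

View pics/k2.png

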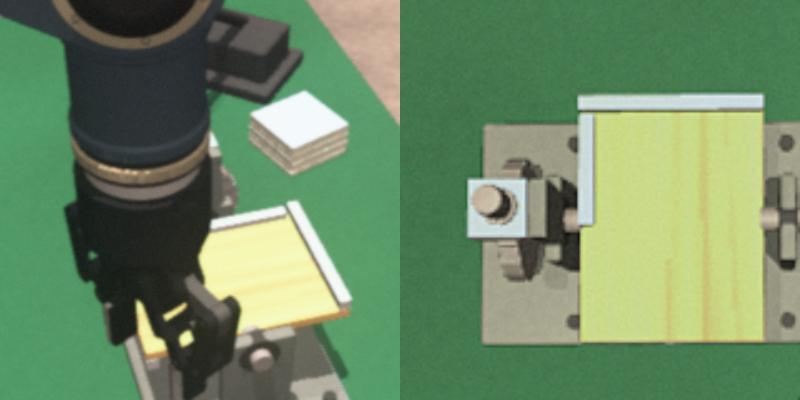

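The top half shows the pin in the guide hole and the bed level. The arm still hides the pin in the side view, so I'll clear it and look once more.

```bash
python3 -m jog '-5 -45 0 0 0 0 60;-10 -45 0 0 0 0 60;-15 -45 0 0 0 0 60;-20 -45 0 0 0 0 60;0 0 0 0 0 0 60'
python3 - <<'E'
from h import *
a=snap("side");b=snap("top")
u={}
for n in("side","top"):
    q=bot.tip_of("pin_knob",n)[:2]; print(n,[(np.round(x["at"],1).tolist(),round(x["p"],2)) for x in q]); u[n]=q[0]["at"] if q else None
if all(x is not None for x in u.values()): print(tri(u["side"],u["top"]))
print(bot.get_obs()["force"])
cv2.imwrite("pics/l2.png",cv2.resize(a[90:240,230:430],(800,600),interpolation=cv2.INTER_CUBIC)[...,::-1])
E
```

```text
time: 15.4
tcp_pos: [0.4166, -0.3439, 0.2995]
ee_rot: [0.002, 0.841, -0.54, -0.0]
force: [0.3, 0.6, 0.4]
finger_gap: 0.0598
side []
top [([202.5, 201.7], 0.66)]
[ 0.91011178  0.71333059 -0.27546665]
```

View pics/l2.png

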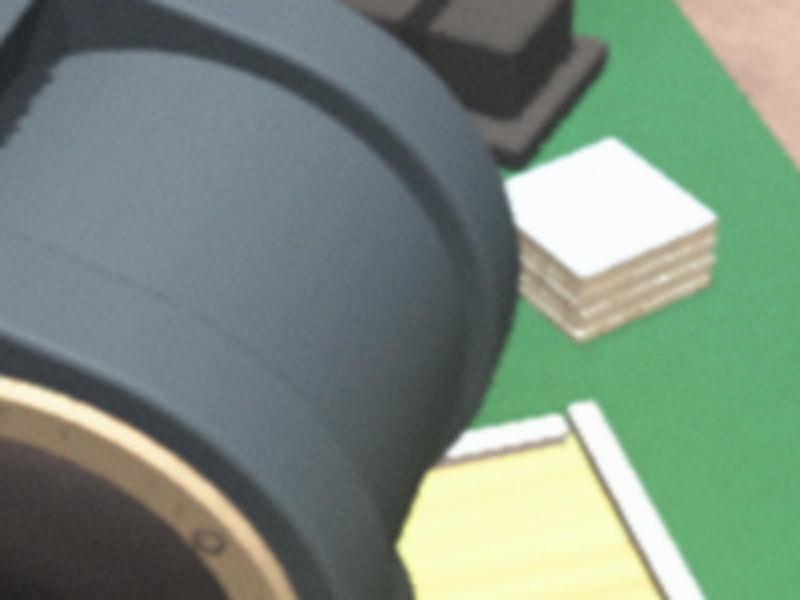

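The arm's elbow still blocks the side view, so I'll go back to the start pose, where the view was clear.

```bash
python3 -m jog '-20 -45 0 0 0 0 60;-22 -45 0 0 0 0 60;-22 -45 0 0 0 0 60;-22 -45 0 0 0 0 60;-22 -45 0 0 0 0 60'
python3 -m jog '-20 -40 0 0 0 0 60;0 0 -40 0 0 0 60;0 0 -20 0 0 0 60;0 0 0 0 0 0 60'
python3 - <<'E'
from h import *
a=snap("side");b=snap("top")
u={}
for n in("side","top"):
    q=bot.tip_of("pin_knob",n)[:2]; print(n,[(np.round(x["at"],1).tolist(),round(x["p"],2)) for x in q]); u[n]=q[0]["at"] if q else None
if all(x is not None for x in u.values()): print(tri(u["side"],u["top"]))
print(bot.get_obs()["force"])
cv2.imwrite("pics/m2.png",cv2.resize(a[90:240,230:430],(800,600),interpolation=cv2.INTER_CUBIC)[...,::-1])
E
```

```text
time: 16.1
tcp_pos: [0.3141, -0.5616, 0.3003]
ee_rot: [-0.0, 0.846, -0.534, 0.0]
force: [0.7, 0.3, 0.6]
finger_gap: 0.0601
time: 16.5
tcp_pos: [0.2939, -0.5986, 0.2361]
ee_rot: [-0.002, 0.845, -0.534, -0.003]
force: [0.4, 0.0, -0.5]
finger_gap: 0.0601
side [([311.8, 139.3], 0.93), ([303.1, 246.1], 0.7)]
top [([204.6, 201.1], 0.65)]
(array([0.59879746, 0.20632871, 0.22631624]), np.float64(0.003590048390722937))
[-0.59083018 -0.48332182  0.00996164]
```

View pics/m2.png

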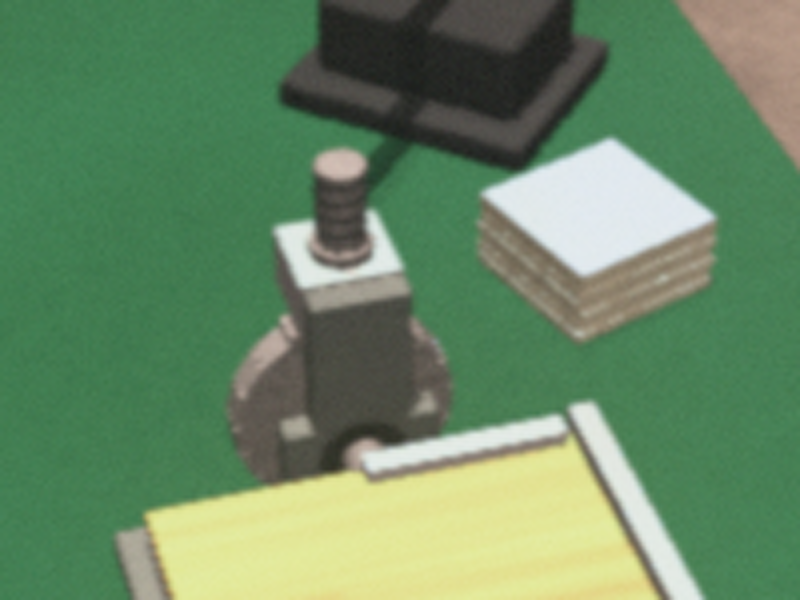

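The crop shows the pin upright with its collar flat on the block (knob at about (315,139) in the full picture). The bed is level and the arm is well clear, so I'm handing in.

```bash
python3 -c "
from workcell import bot
print(bot.sign_off(), bot.get_obs()['time'])"
```

```text
the job is handed in; nothing more can be done
the job is handed in; nothing more can be done
```

I pressed the bed level, moved the locking pin from the rack into the guide hole, let go of it, and handed the job in at about 16.6 s of the 51 s allowed. The hand-in gave no verdict.

- **Bed:** I pressed with closed fingertips until they stopped at z = 0.121 m with about 18 N upward. The final pictures still show the bed level.
- **Pin:** It went down without catching and stopped with the tool at z = 0.211 m and 5 N upward. The last side picture shows it upright with its collar on the block.
- **Position check:** The final triangulation put the knob at (0.599, 0.206, 0.226) m. I expected about (0.600, 0.203, 0.228) m, and the two camera rays missed each other by 3.6 mm. That is inside the 10 mm limit but no tighter than camera accuracy.
- **Arm:** It ended well clear, back near its start pose, with the force reading under 1 N.

Some checks along the way failed. The side camera could not see the pin in two looks because the arm blocked it. The trained network also gave a wrong second candidate for the pin on the bed (p 0.70), which I set aside after looking at the picture.

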